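# Pack the tea canisters into the biscuit tin in reverse order, scoop on top

### The job

Move the three tea canisters from the wooden rack into the three wells of the steel biscuit tin in reverse order: the robot's leftmost in the rack goes into the tin's right-hand well, the middle one into the middle, the rightmost into the left-hand well. Then lay the scoop on top, mouth up, centred along the row and resting flat on all three lids, bowl at either end. Keep the canisters upright, set everything down gently, and leave the mug and cafetiere where they are.

Things in the scene. Friction and masses are not known exactly. Their poses are not given: they have to be found in the camera images.
- canister_red: Small aluminium tea canister with a red lid: upright closed cylinder, 44 mm diameter, 80 mm tall, flat top, about 120 g, loose. Origin: centre of its underside; z is its up axis. It starts standing on the coaster of its own colour in the wooden rack, underside 10 mm above the dresser top.
- canister_yellow: Small aluminium tea canister with a yellow lid: upright closed cylinder, 44 mm diameter, 80 mm tall, flat top, about 120 g, loose. Origin: centre of its underside; z is its up axis. It starts standing on the coaster of its own colour in the wooden rack, underside 10 mm above the dresser top.
- canister_blue: Small aluminium tea canister with a blue lid: upright closed cylinder, 44 mm diameter, 80 mm tall, flat top, about 120 g, loose. Origin: centre of its underside; z is its up axis. It starts standing on the coaster of its own colour in the wooden rack, underside 10 mm above the dresser top.
- coaster_red: Red round coaster, 62 mm across, 4 mm thick, fixed in the source rack (wooden tray 80 x 216 mm, rim 20 mm above the dresser). Three coasters 68 mm apart in a row, in shuffled order; they stay and mark the original order. Origin: centre of underside, 6 mm above the dresser; y along the row to the robot's left, x across it away from the robot (yaw within 0.25 rad of the world's).
- coaster_yellow: Yellow round coaster, 62 mm across, 4 mm thick, fixed in the source rack (wooden tray 80 x 216 mm, rim 20 mm above the dresser). Three coasters 68 mm apart in a row, in shuffled order; they stay and mark the original order. Origin: centre of underside, 6 mm above the dresser; y along the row to the robot's left, x across it away from the robot (yaw within 0.25 rad of the world's).
- coaster_blue: Blue round coaster, 62 mm across, 4 mm thick, fixed in the source rack (wooden tray 80 x 216 mm, rim 20 mm above the dresser). Three coasters 68 mm apart in a row, in shuffled order; they stay and mark the original order. Origin: centre of underside, 6 mm above the dresser; y along the row to the robot's left, x across it away from the robot (yaw within 0.25 rad of the world's).
- tin: Open steel biscuit tin base, fixed, 68 (x) x 192 (y) x 30 mm high, left or right of the rack. Two full-height cross walls make three 60 mm square wells, centres at y = +63 (robot's left), 0, -63 mm, x = 0. Floor and walls 3 mm; a canister in a well tops out at 83 mm. Origin: centre of underside, on the dresser; y along the row to the robot's left, x away from the robot (yaw within 0.25 rad).
- scoop: White plastic scoop, 170 mm long, 40 g, loose, flat underside. Origin: mid-length, on the underside; x along it to the bowl, z up. Bowl: open cup 50 mm across, 32 tall, centred at x = +60. Handle: bar 14 wide (y), 16 tall, x = -85 to +37; can be gripped across at x = 0. Starts lying lengthwise on the tin's lid, a fixed green box 74 x 204 x 45 mm high beyond rack and tin, roughly along world y.
- mug: Bystander: grey stoneware mug, 84 mm diameter, 95 mm tall, handle at its +y side, loose. Origin: centre of its underside, z up. It stands to the far left or far right of the work.
- cafetiere: Bystander: glass cafetiere with steel lid, 96 mm diameter, plunger raised to 251 mm above the dresser, black handle at its +x side reaching 86 mm from the axis, loose. Origin: centre of its underside, z up. It stands on the side opposite to the mug.
Things that resemble listed ones, but are neither listed nor needed, are in the scene too. What is shaped like the scoop but blue, red or yellow is not meant.

How it is judged:
By the outcome, as a careful person would: the job done as asked, in the order asked, and still so for the second after the job is handed in, with the robot touching nothing.
It also fails if it takes over 115 s, if anything falls off the work surface, if the arm or the gripper's body presses on something with over 40 N, if the wrist force passes 120 N, or if a joint passes its speed limit or range.

### The arm

A 6-joint arm with a two-finger parallel gripper is mounted at the origin on the work surface. World frame = base frame: x ahead of the robot, y to its left, z up, the work surface at z = 0. Lengths are in m, angles in degrees, forces in N, time in s.
With the tool pointing down it reaches from about 0.25 to 0.725 m from the base axis. Payload 9.7 kg.
Tool frame: the origin (TCP) lies between the finger pads; the fingertips stand 11 mm ahead of it and the grasp point (between the pads) lies 8 mm behind it; z points along the fingers, y is the line along which they close (so a half turn about z gives the same grasp; the last joint's range is limited). The gripper opens to 85 mm and grips with 20 to 120 N. Pads are 22 mm wide; open, the fingers measure 114 mm over their backs; the gripper's body (76 mm by 85 mm) begins 54 mm behind the grasp point. The pads swing forward as they close: fully open they stand 13 mm farther back than shut.
Start: joints at [74.083, 4.979, 10.078, 95.1, 0, 90], TCP at [0.151, 0.529, 0.242] pointing down, gripper open.
Joint ranges: [-179.16, 179.16], [-48.56, 103.87], [-65.8, 70.77], [-126.05, 130.52], [-82.76, 87.17], [-180, 180]. Speed limits (degrees/s): [127.2, 127.2, 147.25, 180, 180, 180].

### API

Orientations are given as [roll, pitch, yaw] about the fixed x, y, z axes, in that order (R = Rz(yaw) Ry(pitch) Rx(roll)).
In Python, from workcell import monitor, cams, ticket gives the robot as it stands.
- The arm moves only by the tool carry_out, never from a script. Its argument "plan" is a list of rows, each an object with "travel": the shift along the world's x, y, z as a fraction of full scale, a list of three; "angular": the turn, a rotation vector about the world's x, y, z as a fraction of full scale, a list of three; "grip": the gripper's target within -1 to 1 (fully open at 1, half-way at 0, shut at -1). In form: [{"travel": [x, y, z], "angular": [ax, ay, az], "grip": grip}, ...]. A call has 1 to 8 rows; each row is the pose to reach, as a shift and turn from the pose commanded when the call began; what a row does not reach only later rows make up. Full scale, the value 1, is 300 mm for a shift and 0.5 rad for a turn. A row lasts 1/12 s, in which the tool goes at most 41.7 mm and 7.16 degrees, less where a joint would pass 70% of its speed; a pose out of reach is approached as far as the arm can. A call with a number of a shift or a turn outside -1 to 1 is refused whole. A call with a gripper value outside its range is refused whole. The fingers move at their own pace and stop on an object; "grip_force" is the grip in N (left out, the last holds). Time passes only in rows, so rows that repeat a pose let the fingers close. It gives the time, the measured TCP pose, the force, the opening and the grip force at its end, in the units of the state.
- monitor.get_obs(): the state, without advancing time (a new reading comes with each control period).
- cams.camera(name): name is "scene" or "top" or "wrist"; returns a dict with "frame" (420x560x3 uint8, red, green, blue), "mtx" (3x3 intrinsics, pixels), "dist" ([k1, k2, p1, p2, k3] as OpenCV has them; the pictures are not rectified), "view" (4x4, takes a point from world to camera coordinates); the wrist camera has in their place "T_tool_cam" (4x4, takes a point from camera to tool coordinates, whose origin is the TCP and whose axes are the flange's). Camera axes: x right, y up, looking along -z (the intrinsics and any distortion apply to the point x, -y, -z); pixel columns grow to the right and rows downward; lengths in m; the calibration is good to about 2 mm. A picture is of the moment at which its call begins: read the wrist's pose just before it. There is no depth.
- ticket.job_done(): hands the job in; it is judged then, once.
The state is a dict: "time": time; "q": joint angles; "qd": joint speeds; "joint_efforts": joint torques, N m; "ee_pos": TCP position; "tcp_rot": TCP orientation; "wrist_force": force on the tool from outside, world axes, zero at the start; "torque": the same for the moment, N m; "opening": finger opening in m; "grasp_force": force on a finger pad.
Only numpy, scipy, OpenCV 4.12 (cv2) and the standard library are available. Lean on these libraries where they do the work, as an engineer would, in place of code of your own. Each camera call takes 0.05 s, during which the arm holds its last target. There are 200 camera calls.

## Working session

There is one attempt and no reset: what is moved stays moved. The work goes in short steps, Python scripts to look and compute and a tool call to move; the robot and the scene stay as the last step left them, time stands still between calls to the robot, and variables do not carry over. Pictures are saved under pics/ and viewed, at most 16 in all, crops included, and the job is handed in when it is done.

Besides the shell and the picture viewer there is one more tool, called after ">>>" as name([rows], argument=value, ...), one row to a line, values as JSON. carry_out: Moves the arm, as the interface text tells. Its arguments: {"type":"object","properties":{"plan":{"type":"array","items":{"type":"object","properties":{"travel":{"type":"array","items":{"type":"number"}},"angular":{"type":"array","items":{"type":"number"}},"grip":{"type":"number"}}}},"grip_force":{"type":"number"}},"required":["plan"]}

```bash
mkdir -p pics; cat > h.py <<'E'
import numpy as np, cv2
from workcell import monitor, cams, ticket
from scipy.spatial.transform import Rotation as R
def shot(name,fn=None):
    o=monitor.get_obs(); c=cams.camera(name)
    im=c['frame']
    if fn: cv2.imwrite('pics/'+fn,cv2.cvtColor(im,cv2.COLOR_RGB2BGR))
    if name=='wrist':
        T=np.eye(4); r=np.array(o['tcp_rot'],float)
        T[:3,:3]=R.from_euler('xyz',r,degrees=True).as_matrix() if r.shape==(3,) else r
        T[:3,3]=o['ee_pos']; W=T@np.array(c['T_tool_cam'])
    else: W=np.linalg.inv(np.array(c['view']))
    return im,np.array(c['mtx']),np.array(c['dist']),W
def cast(uv,K,d,W,z):
    p=cv2.undistortPoints(np.array(uv,float).reshape(-1,1,2),K,d).reshape(-1,2)
    v=np.c_[p[:,0],-p[:,1],-np.ones(len(p))]@W[:3,:3].T
    o=W[:3,3]; t=(z-o[2])/v[:,2]
    return o+t[:,None]*v
E
python3 - <<'E'
from h import *
print(monitor.get_obs())
a=shot('top','top0.png');b=shot('scene','scene0.png')
print(a[3],b[3],a[1])
E
```

```text
{'time': 0.0, 'q': array([7.40840453e+01, 5.01246791e+00, 1.00327580e+01, 9.50998410e+01,
       1.16561071e-03, 8.99999517e+01]), 'qd': array([ 0.05638969,  0.00064999, -0.03628125,  0.09405531, -0.05504571,
        0.09144078]), 'joint_efforts': array([-1.34574457e-03, -5.20390177e+01,  4.64798355e+01,  1.63120916e-02,
       -1.97521663e-04, -1.11358338e-05]), 'ee_pos': array([0.15075783, 0.52870102, 0.24155475]), 'tcp_rot': array([-1.79920449e+02, -1.16567668e-03,  1.64084092e+02]), 'wrist_force': array([-0.56471528, -0.53213824,  0.70895446]), 'torque': array([ 0.03626307, -0.01792904, -0.04934358]), 'grasp_force': 0.0, 'opening': 0.08553902107790107}
[[-0.00807566  0.99128258 -0.13150524  0.4777777 ]
 [-0.99985565 -0.00997056 -0.01375726 -0.01459084]
 [-0.01494851  0.13137515  0.99122001  1.21405855]
 [ 0.          0.          0.          1.        ]] [[ 0.20855889 -0.61161576  0.7631706   1.39605963]
 [ 0.97792181  0.11994626 -0.17111936 -0.19471838]
 [ 0.01311983  0.78200963  0.62312824  0.65584835]
 [ 0.          0.          0.          1.        ]] [[534.92740585   0.         282.17537275]
 [  0.         534.92740585 205.98445752]
 [  0.           0.           1.        ]]
```

View pics/top0.png

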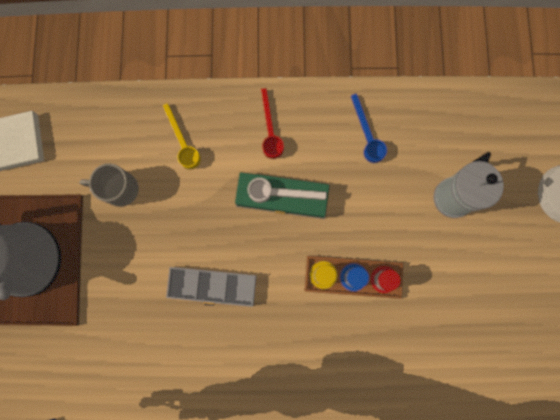

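View pics/scene0.png

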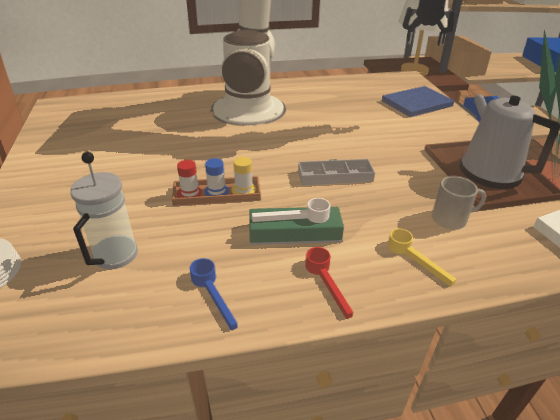

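The top view shows, left to right for the robot, yellow (323,275), blue (356,278) and red (387,280). The tin is at (212,287) and the green lid at (283,195).

Scoop candidates: white (285,192) lying on the green box, and yellow (180,135), red (271,125) and blue (368,130) on the table. The white one fits the description by colour and place; I'll confirm it in a crop while measuring.

```bash
python3 - <<'E'
from h import *
im,K,d,W=shot('top')
c=im[155:315,150:420]; cv2.imwrite('pics/crop1.png',cv2.cvtColor(cv2.resize(c,None,fx=2.9,fy=2.9,interpolation=cv2.INTER_CUBIC),cv2.COLOR_RGB2BGR))
hsv=cv2.cvtColor(im,cv2.COLOR_RGB2HSV); H,S,V=[hsv[...,i].astype(int) for i in range(3)]
box=np.zeros(H.shape,bool)
def reg(x0,x1,y0,y1):
    b=np.zeros(H.shape,bool); b[y0:y1,x0:x1]=1; return b
def big(m):
    cs,_=cv2.findContours(m.astype(np.uint8),cv2.RETR_EXTERNAL,cv2.CHAIN_APPROX_NONE); return max(cs,key=cv2.contourArea)
for n,m in dict(yellow=(H>24)&(H<34)&(S>200)&reg(305,345,255,295),blue=(H>95)&(H<125)&(S>130)&reg(335,375,260,297),red=((H<6)|(H>174))&(S>200)&(V>130)&reg(370,405,262,298)).items():
    q=big(m); (u,v),r=cv2.minEnclosingCircle(q); print(n,(u,v),r,cast([(u,v)],K,d,W,.09)[0])
def rect(n,m,z):
    q=big(m); P=cast(q.reshape(-1,2),K,d,W,z)[:,:2]
    r=cv2.minAreaRect((P*1000).astype(np.float32)); print(n,r)
rect('tin',(S<70)&reg(155,270,255,318),.03)
rect('green',(H>60)&(H<95)&(S>90)&reg(225,340,160,230),.045)
rect('scoop',(S<60)&(V>120)&reg(240,330,172,210),.061)
print(H[205,283],S[205,283],H[193,305],S[193,305],V[193,305],S[275,212],S[310,212])
E
```

```text
Traceback (most recent call last):
ValueError: max() iterable argument is empty
```

View pics/crop1.png

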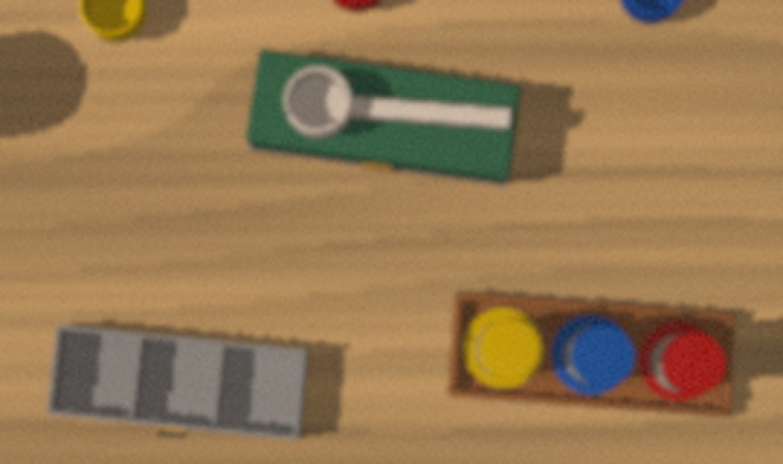

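The crop confirms the white scoop on the green lid: bowl at left (crop 318,100), handle to the right (crop 510,117). Yellow/blue/red order holds, and the tin wells are empty.

```bash
python3 - <<'E'
from h import *
im,K,d,W=shot('top')
hsv=cv2.cvtColor(im,cv2.COLOR_RGB2HSV); H,S,V=[hsv[...,i].astype(int) for i in range(3)]
def reg(x0,x1,y0,y1):
    b=np.zeros(H.shape,bool); b[y0:y1,x0:x1]=1; return b
def big(m):
    m=cv2.morphologyEx(m.astype(np.uint8),cv2.MORPH_OPEN,np.ones((2,2)))
    cs,_=cv2.findContours(m,cv2.RETR_EXTERNAL,cv2.CHAIN_APPROX_NONE); return max(cs,key=cv2.contourArea) if cs else None
for n,p in dict(y=(323,275),b=(356,278),r=(387,280),wood=(250,240),rack=(309,262),tin=(222,287),tinsh=(175,285),green=(283,205),han=(305,194)).items(): print(n,hsv[p[1],p[0]])
for n,m in dict(yellow=(H>22)&(H<36)&(S>200)&reg(305,345,255,295),blue=(H>95)&(H<130)&(S>120)&reg(335,375,260,297),red=((H<6)|(H>174))&(S>190)&(V>120)&reg(370,405,262,298)).items():
    q=big(m)
    if q is None: print(n,'none');continue
    (u,v),r=cv2.minEnclosingCircle(q); print(n,(u,v),r,cast([(u,v)],K,d,W,.09)[0])
def rect(n,m,z):
    q=big(m)
    if q is None: print(n,'none');return
    P=cast(q.reshape(-1,2),K,d,W,z)[:,:2]
    r=cv2.minAreaRect((P*1000).astype(np.float32)); print(n,r)
rect('tin',(S<70)&reg(155,270,255,318),.03)
rect('green',(H>60)&(H<95)&(S>90)&reg(225,340,160,230),.045)
rect('scoop',(S<60)&(V>120)&reg(240,330,172,210),.061)
E
```

```text
y [ 23 239 193]
b [106 207 139]
r [  0 210 160]
wood [ 17 125 159]
rack [ 13 154  96]
tin [ 14  24 136]
tinsh [ 7 26 87]
green [ 72 106  94]
han [ 13  47 202]
yellow (323.9347839355469, 275.5) 13.25979232788086 [ 0.47975344 -0.08492656  0.09      ]
blue (355.1383056640625, 277.9042663574219) 13.49818229675293 [ 0.47406658 -0.14995551  0.09      ]
red (388.3108215332031, 282.6891784667969) 13.167560577392578 [ 0.46328875 -0.21908648  0.09      ]
tin ((456.17401123046875, 157.85523986816406), (193.15884399414062, 68.62223815917969), 84.0635757446289)
green ((655.4962158203125, 0.149688720703125), (196.6671905517578, 69.69544219970703), 80.4968490600586)
scoop ((664.8477783203125, -9.274917602539062), (170.3369598388672, 50.90730667114258), 89.41371154785156)
```

>>> carry_out([
  {"travel":[0.2,-1,0],"angular":[0,0,-1],"grip":1},
  {"travel":[0.2,-1,0],"angular":[0,0,-1],"grip":1},
  {"travel":[0.2,-1,0],"angular":[0,0,-1],"grip":1},
  {"travel":[0.2,-1,0],"angular":[0,0,-1],"grip":1},
  {"travel":[0.2,-1,0],"angular":[0,0,-1],"grip":1},
  {"travel":[0.2,-1,0],"angular":[0,0,-1],"grip":1},
  {"travel":[0.2,-1,0],"angular":[0,0,-1],"grip":1},
  {"travel":[0.2,-1,0],"angular":[0,0,-1],"grip":1},
])

```text
time: 0.87
ee_pos: [0.2106, 0.2253, 0.2427]
tcp_rot: [180.0, 0.0, 135.4]
wrist_force: [-0.0, -0.2, 0.2]
opening: 0.0855
grasp_force: 0.0
```

>>> carry_out([
  {"travel":[0.8,-0.24,0.2],"angular":[0,0,-1],"grip":1},
  {"travel":[0.8,-0.24,0.2],"angular":[0,0,-1],"grip":1},
  {"travel":[0.8,-0.24,0.2],"angular":[0,0,-1],"grip":1},
  {"travel":[0.8,-0.24,0.2],"angular":[0,0,-1],"grip":1},
  {"travel":[0.8,-0.24,0.2],"angular":[0,0,-1],"grip":1},
  {"travel":[0.8,-0.24,0.2],"angular":[0,0,-1],"grip":1},
  {"travel":[0.8,-0.24,0.2],"angular":[0,0,-1],"grip":1},
  {"travel":[0.8,-0.24,0.2],"angular":[0,0,-1],"grip":1},
])

```text
time: 1.53
ee_pos: [0.4528, 0.156, 0.3014]
tcp_rot: [-179.9, 0.0, 106.6]
wrist_force: [-0.2, 0.5, -0.6]
opening: 0.0854
grasp_force: 0.0
```

```bash
python3 - <<'E'
from h import *
o=monitor.get_obs(); print(o['time'],o['ee_pos'],o['tcp_rot'],o['q'],cams.camera('wrist')['T_tool_cam'])
shot('wrist','w1.png')
E
```

```text
1.5333 [0.45284678 0.15597697 0.30139077] [-1.79903090e+02  1.11747261e-02  1.06627947e+02] [ 1.90096617e+01 -2.88646873e+00  8.76400746e+00  1.01747767e+02
 -7.13780056e-03  9.23817298e+01] [[ 5.04505599e-04  9.47801248e-01  3.18861318e-01  8.24698219e-02]
 [ 9.99999714e-01 -6.57823829e-04  3.73142759e-04 -8.27113195e-04]
 [ 5.63419745e-04  3.18861038e-01 -9.47801309e-01 -1.30376417e-01]
 [ 0.00000000e+00  0.00000000e+00  0.00000000e+00  1.00000000e+00]]
```

View pics/w1.png

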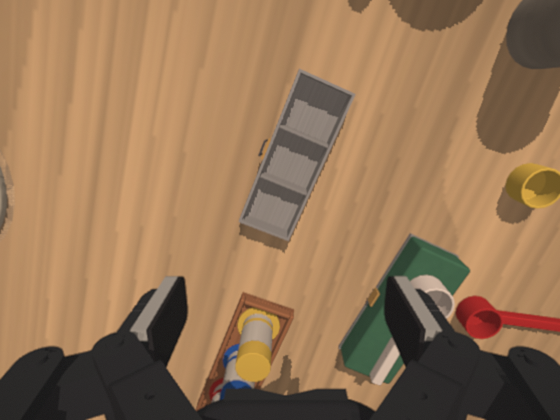

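The wrist view shows the tin whole, corners near (302,72), (353,97), (290,240), (241,222). The yellow canister stands on its coaster at (255,345). I'll measure the tin from here.

```bash
python3 - <<'E'
from h import *
im,K,d,W=shot('wrist')
hsv=cv2.cvtColor(im,cv2.COLOR_RGB2HSV); S=hsv[...,1]
m=np.zeros(S.shape,np.uint8); m[60:255,225:365]=(S[60:255,225:365]<60)
m=cv2.morphologyEx(m,cv2.MORPH_OPEN,np.ones((3,3)))
cs,_=cv2.findContours(m,cv2.RETR_EXTERNAL,cv2.CHAIN_APPROX_NONE); q=max(cs,key=cv2.contourArea)
print(cv2.minAreaRect(q),len(cs))
for z in(.03,.0):
  P=cast(q.reshape(-1,2),K,d,W,z)[:,:2]; print(z,cv2.minAreaRect((P*1000).astype(np.float32)))
E
```

```text
((296.8822326660156, 156.90530395507812), (60.74146270751953, 163.78192138671875), 22.109447479248047) 1
0.03 ((456.3564758300781, 164.27505493164062), (190.68319702148438, 67.94285583496094), 84.03257751464844)
0.0 ((458.6163330078125, 158.9540557861328), (204.90444946289062, 73.01006317138672), 84.03257751464844)
```

>>> carry_out([
  {"travel":[0.07,-1,0],"angular":[0,0,-0.8],"grip":1},
  {"travel":[0.07,-1,0],"angular":[0,0,-0.8],"grip":1},
  {"travel":[0.07,-1,0],"angular":[0,0,-0.8],"grip":1},
  {"travel":[0.07,-1,0],"angular":[0,0,-0.8],"grip":1},
  {"travel":[0.07,-1,0],"angular":[0,0,-0.8],"grip":1},
  {"travel":[0.07,-1,0],"angular":[0,0,-0.8],"grip":1},
  {"travel":[0.07,-1,0],"angular":[0,0,-0.8],"grip":1},
  {"travel":[0.07,-1,0],"angular":[0,0,-0.8],"grip":1},
])

```text
time: 2.35
ee_pos: [0.4708, -0.1464, 0.3023]
tcp_rot: [180.0, 0.1, 83.8]
wrist_force: [1.0, 0.2, 0.4]
opening: 0.0854
grasp_force: 0.0
```

```bash
python3 - <<'E'
from h import *
print(monitor.get_obs()['ee_pos'],monitor.get_obs()['tcp_rot'])
im,K,d,W=shot('wrist','w2.png')
hsv=cv2.cvtColor(im,cv2.COLOR_RGB2HSV); H,S,V=[hsv[...,i].astype(int) for i in range(3)]
for n,m in dict(yellow=(H>18)&(H<36)&(S>190),blue=(H>95)&(H<130)&(S>120),red=((H<5)|(H>174))&(S>180)).items():
    m=m.astype(np.uint8); m[:,:200]=0;m[:,380:]=0
    cs,_=cv2.findContours(cv2.morphologyEx(m,cv2.MORPH_OPEN,np.ones((3,3))),cv2.RETR_EXTERNAL,cv2.CHAIN_APPROX_NONE)
    for q in cs:
        if cv2.contourArea(q)>150: print(n,cv2.minEnclosingCircle(q),cv2.boundingRect(q),cv2.contourArea(q))
E
```

```text
[ 0.47083259 -0.14639393  0.30225737] [1.79973533e+02 7.10743879e-02 8.37525964e+01]
blue ((290.5, 173.5), 29.841346740722656) (267, 144, 48, 60) 2191.5
red ((290.887939453125, 239.3103485107422), 20.89032745361328) (272, 219, 39, 42) 1244.5
```

View pics/w2.png

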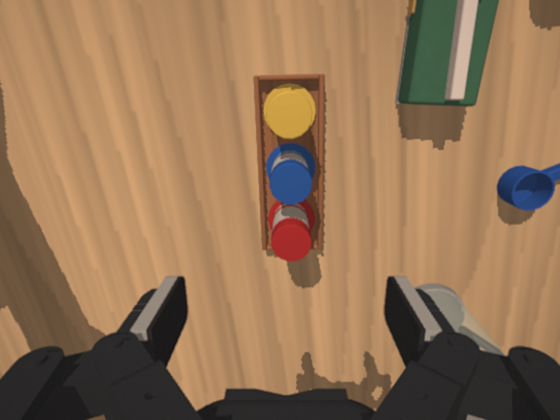

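The rack is in line with the fingers, lids at about yellow (290,112), blue (291,183), red (291,240). Casting those at the lid height.

```bash
python3 - <<'E'
from h import *
im,K,d,W=shot('wrist')
print(K[0,0],W[:3,3])
g=cv2.medianBlur(cv2.cvtColor(im,cv2.COLOR_RGB2GRAY),3)
for n,y0,y1,c in(('y',85,140,(290,112)),('b',155,212,(291,183)),('r',212,265,(291,240))):
    p=cast([c],K,d,W,.09)[0]
    h=cv2.HoughCircles(im[y0:y1,260:325].max(2),cv2.HOUGH_GRADIENT,1,30,param1=80,param2=8,minRadius=17,maxRadius=24)
    print(n,p, None if h is None else [(a[0]+260,a[1]+y0,a[2],cast([(a[0]+260,a[1]+y0)],K,d,W,.09)[0]) for a in h[0][:2]])
# rack outer rim corners at z=.02
print(cast([(255,77),(324,75),(322,247),(264,249)],K,d,W,.02))
E
```

```text
344.7185936089505 [ 0.47913193 -0.06382421  0.43249249]
y [ 0.48118988 -0.08195602  0.09      ] [(np.float32(289.5), np.float32(114.5), np.float32(23.4), array([ 0.48047265, -0.08419145,  0.09      ]))]
b [ 0.47488718 -0.15149695  0.09      ] [(np.float32(288.5), np.float32(183.5), np.float32(22.3), array([ 0.47229027, -0.15174183,  0.09      ]))]
r [ 0.46828733 -0.21459222  0.09      ] [(np.float32(290.5), np.float32(240.5), np.float32(21.0), array([ 0.46768839, -0.21511878,  0.09      ]))]
[[ 0.44674766 -0.04419593  0.02      ]
 [ 0.5233364  -0.05054189  0.02      ]
 [ 0.50542683 -0.2597433   0.02      ]
 [ 0.42946521 -0.25434126  0.02      ]]
```

>>> carry_out([
  {"travel":[-0.01,-0.233,-0.1],"angular":[0,0,0],"grip":1},
  {"travel":[-0.01,-0.233,-0.2],"angular":[0,0,0],"grip":1},
  {"travel":[-0.01,-0.233,-0.3],"angular":[0,0,0],"grip":1},
  {"travel":[-0.01,-0.233,-0.4],"angular":[0,0,0],"grip":1},
  {"travel":[-0.01,-0.233,-0.5],"angular":[0,0,0],"grip":1},
  {"travel":[-0.01,-0.233,-0.5],"angular":[0,0,0],"grip":1},
  {"travel":[-0.01,-0.233,-0.5],"angular":[0,0,0],"grip":1},
  {"travel":[-0.01,-0.233,-0.5],"angular":[0,0,0],"grip":1},
])

```text
time: 3.12
ee_pos: [0.4696, -0.2119, 0.1547]
tcp_rot: [179.9, 0.0, 84.0]
wrist_force: [0.2, -0.3, 0.0]
opening: 0.0857
grasp_force: 0.0
```

>>> carry_out([
  {"travel":[-0.003,-0.01,-0.1],"angular":[0,0,0],"grip":1},
  {"travel":[-0.003,-0.01,-0.2],"angular":[0,0,0],"grip":1},
  {"travel":[-0.003,-0.01,-0.25],"angular":[0,0,0],"grip":1},
  {"travel":[-0.003,-0.01,-0.297],"angular":[0,0,0],"grip":1},
  {"travel":[-0.003,-0.01,-0.297],"angular":[0,0,0],"grip":1},
  {"travel":[-0.003,-0.01,-0.297],"angular":[0,0,0],"grip":0.4},
  {"travel":[-0.003,-0.01,-0.297],"angular":[0,0,0],"grip":0.2},
  {"travel":[-0.003,-0.01,-0.297],"angular":[0,0,0],"grip":0.1},
], grip_force=35)

```text
time: 3.78
ee_pos: [0.4691, -0.2163, 0.0654]
tcp_rot: [179.8, 0.1, 83.9]
wrist_force: [1.2, -0.3, 0.4]
opening: 0.0516
grasp_force: 0.0
```

>>> carry_out([
  {"travel":[0,0,0],"angular":[0,0,0],"grip":-0.2},
  {"travel":[0,0,0],"angular":[0,0,0],"grip":-0.4},
  {"travel":[0,0,0],"angular":[0,0,0],"grip":-0.4},
  {"travel":[0,0,0],"angular":[0,0,0],"grip":-0.4},
  {"travel":[0,0,0.05],"angular":[0,0,0],"grip":-0.4},
  {"travel":[0,0,0.15],"angular":[0,0,0],"grip":-0.4},
  {"travel":[0,0,0.25],"angular":[0,0,0],"grip":-0.4},
  {"travel":[0,0,0.37],"angular":[0,0,0],"grip":-0.4},
])

```text
time: 4.45
ee_pos: [0.4673, -0.2157, 0.175]
tcp_rot: [-179.9, -0.0, 83.9]
wrist_force: [0.7, 0.1, -0.6]
opening: 0.0432
grasp_force: 35.9
```

>>> carry_out([
  {"travel":[-0.01,0.06,0],"angular":[0,0,0],"grip":-0.4},
  {"travel":[-0.01,0.16,0],"angular":[0,0,0],"grip":-0.4},
  {"travel":[-0.01,0.28,0],"angular":[0,0,0],"grip":-0.4},
  {"travel":[-0.01,0.41,0],"angular":[0,0,0],"grip":-0.4},
  {"travel":[-0.01,0.54,0],"angular":[0,0,0],"grip":-0.4},
  {"travel":[-0.01,0.67,0],"angular":[0,0,0],"grip":-0.4},
  {"travel":[-0.01,0.8,0],"angular":[0,0,0],"grip":-0.4},
  {"travel":[-0.01,0.93,0],"angular":[0,0,0],"grip":-0.4},
])

```text
time: 5.12
ee_pos: [0.4647, 0.0648, 0.1752]
tcp_rot: [179.9, -0.0, 83.9]
wrist_force: [0.7, -0.0, -1.2]
opening: 0.0432
grasp_force: 36.0
```

>>> carry_out([
  {"travel":[-0.007,0.12,0],"angular":[0,0,0],"grip":-0.4},
  {"travel":[-0.007,0.24,-0.02],"angular":[0,0,0],"grip":-0.4},
  {"travel":[-0.007,0.36,-0.06],"angular":[0,0,0],"grip":-0.4},
  {"travel":[-0.007,0.45,-0.1],"angular":[0,0,0],"grip":-0.4},
  {"travel":[-0.007,0.51,-0.15],"angular":[0,0,0],"grip":-0.4},
  {"travel":[-0.007,0.533,-0.2],"angular":[0,0,0],"grip":-0.4},
  {"travel":[-0.007,0.533,-0.24],"angular":[0,0,0],"grip":-0.4},
  {"travel":[-0.007,0.533,-0.24],"angular":[0,0,0],"grip":-0.4},
])

```text
time: 5.78
ee_pos: [0.4617, 0.2226, 0.1]
tcp_rot: [-179.8, 0.1, 83.9]
wrist_force: [-0.6, -0.8, -0.5]
opening: 0.0427
grasp_force: 36.0
```

```bash
python3 - <<'E'
from h import *
print(monitor.get_obs()['ee_pos'])
im,K,d,W=shot('top'); im2=shot('scene')[0]; w,Kw,dw,Ww=shot('wrist')
a=cv2.resize(im[230:330,130:280],None,fx=2.6,fy=2.6); b=cv2.resize(im2[80:230,230:400],(390,260)); c=cv2.resize(w,(390,292))
o=np.vstack([np.hstack([a,b]),np.hstack([c,np.zeros((292,390,3),np.uint8)])]); cv2.imwrite('pics/c3.png',o[...,::-1])
hsv=cv2.cvtColor(w,cv2.COLOR_RGB2HSV)
E
```

```text
[0.46174964 0.22255814 0.10000391]
```

View pics/c3.png

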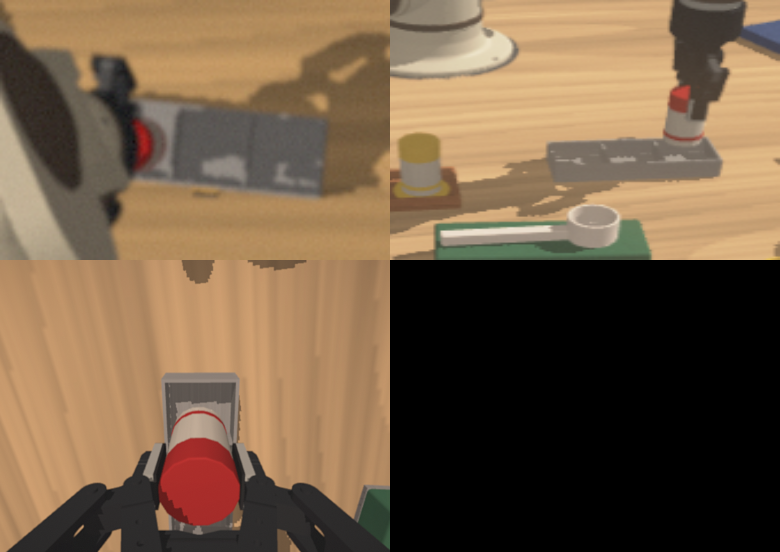

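The scene view shows the red canister upright above the left-hand well, and the wrist view shows it inside the tin's width. Tin end at about wrist (200,374) in the composite, canister lower edge at about (198,409).

```bash
python3 - <<'E'
from h import *
w,K,d,W=shot('wrist')
s=420/292
print(cast([(200*s,(374-260)*s)],K,d,W,.03), cast([(198*s,(409-260)*s)],K,d,W,.049), cast([(162*s,(376-260)*s),(239*s,(376-260)*s)],K,d,W,.03), cast([(200*s,(485-260)*s)],K,d,W,.129))
cv2.imwrite('pics/c4.png',cv2.resize(w[140:360,200:370],None,fx=2.7,fy=2.7)[...,::-1])
E
```

```text
[[0.46807605 0.26392615 0.03      ]] [[0.46369632 0.23911578 0.049     ]] [[0.43539583 0.26568677 0.03      ]
 [0.50123519 0.25858376 0.03      ]] [[0.46344893 0.22572088 0.129     ]]
```

View pics/c4.png

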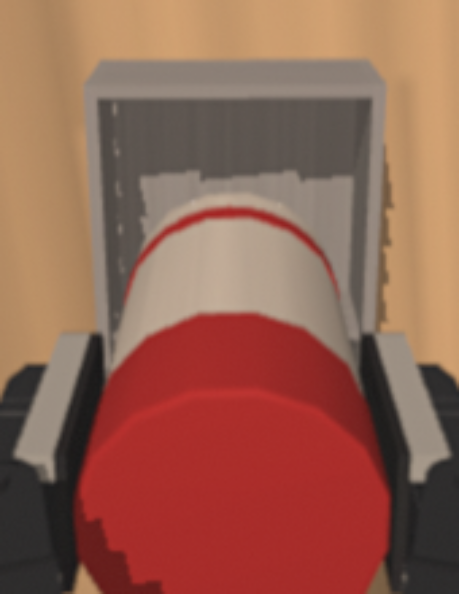

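>>> carry_out([
  {"travel":[0,0.007,-0.02],"angular":[0,0,0],"grip":-0.4},
  {"travel":[0,0.007,-0.05],"angular":[0,0,0],"grip":-0.4},
  {"travel":[0,0.007,-0.08],"angular":[0,0,0],"grip":-0.4},
  {"travel":[0,0.007,-0.11],"angular":[0,0,0],"grip":-0.4},
  {"travel":[0,0.007,-0.13],"angular":[0,0,0],"grip":-0.4},
  {"travel":[0,0.007,-0.145],"angular":[0,0,0],"grip":-0.4},
  {"travel":[0,0.007,-0.15],"angular":[0,0,0],"grip":-0.4},
  {"travel":[0,0.007,-0.15],"angular":[0,0,0],"grip":-0.4},
])

```text
time: 6.65
ee_pos: [0.4628, 0.225, 0.058]
tcp_rot: [180.0, -0.0, 83.9]
wrist_force: [-4.1, -2.0, 8.7]
opening: 0.043
grasp_force: 36.9
```

>>> carry_out([
  {"travel":[0,0,-0.003],"angular":[0,0,0],"grip":-0.4},
  {"travel":[0,0,-0.003],"angular":[0,0,0],"grip":-0.4},
  {"travel":[0,0,-0.003],"angular":[0,0,0],"grip":-0.4},
])

```text
time: 6.9
ee_pos: [0.4628, 0.225, 0.0579]
tcp_rot: [180.0, -0.0, 83.9]
wrist_force: [-7.2, -2.6, 15.9]
opening: 0.0432
grasp_force: 37.9
```

>>> carry_out([
  {"travel":[0,0,0.005],"angular":[0,0,0],"grip":-0.4},
  {"travel":[0,0,0.005],"angular":[0,0,0],"grip":0.1},
  {"travel":[0,0,0.005],"angular":[0,0,0],"grip":0.4},
  {"travel":[0,0,0.005],"angular":[0,0,0],"grip":0.7},
  {"travel":[0,0,0.02],"angular":[0,0,0],"grip":1},
  {"travel":[0,0,0.1],"angular":[0,0,0],"grip":1},
  {"travel":[0,0,0.2],"angular":[0,0,0],"grip":1},
  {"travel":[0,0,0.33],"angular":[0,0,0],"grip":1},
])

```text
time: 7.57
ee_pos: [0.4617, 0.2245, 0.1545]
tcp_rot: [-179.8, 0.1, 83.9]
wrist_force: [1.5, 0.5, -0.3]
opening: 0.0854
grasp_force: 0.0
```

```bash
python3 - <<'E'
from h import *
print(monitor.get_obs()['ee_pos'])
im,K,d,W=shot('wrist','w5.png')
E
```

```text
[0.46171212 0.22448492 0.15451188]
```

View pics/w5.png

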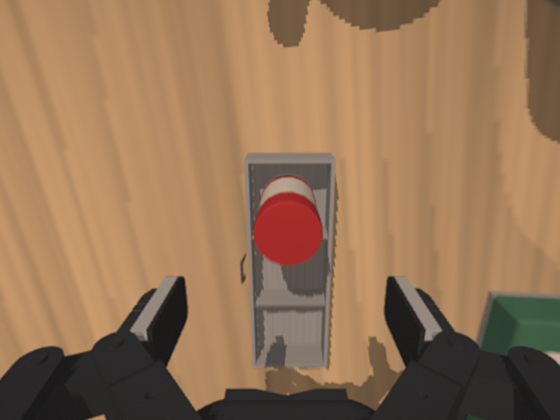

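Red stands upright in the left-hand well, lid at (288,230), tin ends at rows ~159 and ~367, mid/right cross wall at row ~299.

```bash
python3 - <<'E'
from h import *
im,K,d,W=shot('wrist')
print(cast([(290,159),(290,367),(292,299)],K,d,W,.03),cast([(288,230)],K,d,W,.083))
E
```

```text
[[0.47117077 0.25936774 0.03      ]
 [0.45083462 0.06176793 0.03      ]
 [0.46018598 0.13527311 0.03      ]] [[0.46506712 0.22215703 0.083     ]]
```

>>> carry_out([
  {"travel":[0.02,-0.12,0.03],"angular":[0,0,0],"grip":1},
  {"travel":[0.03,-0.25,0.03],"angular":[0,0,0],"grip":1},
  {"travel":[0.038,-0.38,0.03],"angular":[0,0,0],"grip":1},
  {"travel":[0.038,-0.51,0.03],"angular":[0,0,0],"grip":1},
  {"travel":[0.038,-0.64,0.03],"angular":[0,0,0],"grip":1},
  {"travel":[0.038,-0.77,0.03],"angular":[0,0,0],"grip":1},
  {"travel":[0.038,-0.9,0.03],"angular":[0,0,0],"grip":1},
  {"travel":[0.038,-1,0.03],"angular":[0,0,0],"grip":1},
])

```text
time: 8.33
ee_pos: [0.4739, -0.0776, 0.1643]
tcp_rot: [180.0, 0.0, 83.8]
wrist_force: [-0.2, -0.7, -0.2]
opening: 0.0855
grasp_force: 0.0
```

>>> carry_out([
  {"travel":[0,-0.1,0],"angular":[0,0,0],"grip":1},
  {"travel":[0,-0.2,0],"angular":[0,0,0],"grip":1},
  {"travel":[0,-0.253,-0.03],"angular":[0,0,0],"grip":1},
  {"travel":[0,-0.253,-0.1],"angular":[0,0,0],"grip":1},
  {"travel":[0,-0.253,-0.2],"angular":[0,0,0],"grip":1},
  {"travel":[0,-0.253,-0.3],"angular":[0,0,0],"grip":1},
  {"travel":[0,-0.253,-0.337],"angular":[0,0,0],"grip":1},
  {"travel":[0,-0.253,-0.337],"angular":[0,0,0],"grip":0.8},
])

```text
time: 9.0
ee_pos: [0.4725, -0.1504, 0.0604]
tcp_rot: [-179.7, -0.1, 83.9]
wrist_force: [0.2, 0.2, 0.3]
opening: 0.0773
grasp_force: 0.0
```

>>> carry_out([
  {"travel":[0,0,0],"angular":[0,0,0],"grip":0.4},
  {"travel":[0,0,0],"angular":[0,0,0],"grip":0.1},
  {"travel":[0,0,0],"angular":[0,0,0],"grip":-0.2},
  {"travel":[0,0,0],"angular":[0,0,0],"grip":-0.4},
  {"travel":[0,0,0],"angular":[0,0,0],"grip":-0.4},
  {"travel":[0,0,0],"angular":[0,0,0],"grip":-0.4},
  {"travel":[0,0,0.07],"angular":[0,0,0],"grip":-0.4},
  {"travel":[0,0,0.17],"angular":[0,0,0],"grip":-0.4},
])

```text
time: 9.67
ee_pos: [0.4731, -0.1504, 0.1133]
tcp_rot: [-179.8, -0.0, 83.9]
wrist_force: [0.5, 0.1, -1.5]
opening: 0.0435
grasp_force: 36.1
```

>>> carry_out([
  {"travel":[0,0,0.1],"angular":[0,0,0],"grip":-0.4},
  {"travel":[0,0.02,0.18],"angular":[0,0,0],"grip":-0.4},
  {"travel":[-0.01,0.1,0.2],"angular":[0,0,0],"grip":-0.4},
  {"travel":[-0.02,0.22,0.2],"angular":[0,0,0],"grip":-0.4},
  {"travel":[-0.03,0.35,0.2],"angular":[0,0,0],"grip":-0.4},
  {"travel":[-0.05,0.48,0.2],"angular":[0,0,0],"grip":-0.4},
  {"travel":[-0.06,0.61,0.2],"angular":[0,0,0],"grip":-0.4},
  {"travel":[-0.06,0.73,0.2],"angular":[0,0,0],"grip":-0.4},
])

```text
time: 10.33
ee_pos: [0.4556, 0.0701, 0.1755]
tcp_rot: [179.9, -0.0, 83.9]
wrist_force: [1.9, -0.6, -0.6]
opening: 0.0432
grasp_force: 36.3
```

>>> carry_out([
  {"travel":[0,0.1,0],"angular":[0,0,0],"grip":-0.4},
  {"travel":[0,0.2,0],"angular":[0,0,0],"grip":-0.4},
  {"travel":[0,0.27,-0.02],"angular":[0,0,0],"grip":-0.4},
  {"travel":[0,0.31,-0.06],"angular":[0,0,0],"grip":-0.4},
  {"travel":[0,0.313,-0.13],"angular":[0,0,0],"grip":-0.4},
  {"travel":[0,0.313,-0.2],"angular":[0,0,0],"grip":-0.4},
  {"travel":[0,0.313,-0.24],"angular":[0,0,0],"grip":-0.4},
  {"travel":[0,0.313,-0.24],"angular":[0,0,0],"grip":-0.4},
])

```text
time: 11.0
ee_pos: [0.4549, 0.1612, 0.0994]
tcp_rot: [-179.8, 0.1, 83.9]
wrist_force: [-0.1, 0.3, -1.2]
opening: 0.0433
grasp_force: 36.2
```

```bash
python3 - <<'E'
from h import *
print(monitor.get_obs()['ee_pos'],monitor.get_obs()['wrist_force'])
w=shot('wrist')[0]; s=shot('scene')[0]
cv2.imwrite('pics/c6.png',np.hstack([cv2.resize(w[60:420,180:380],None,fx=1.5,fy=1.5),cv2.resize(s[80:230,270:400],(468,540))])[...,::-1])
E
```

```text
[0.45489518 0.161236   0.09944546] [-0.08396076  0.30116369 -1.24223062]
```

View pics/c6.png

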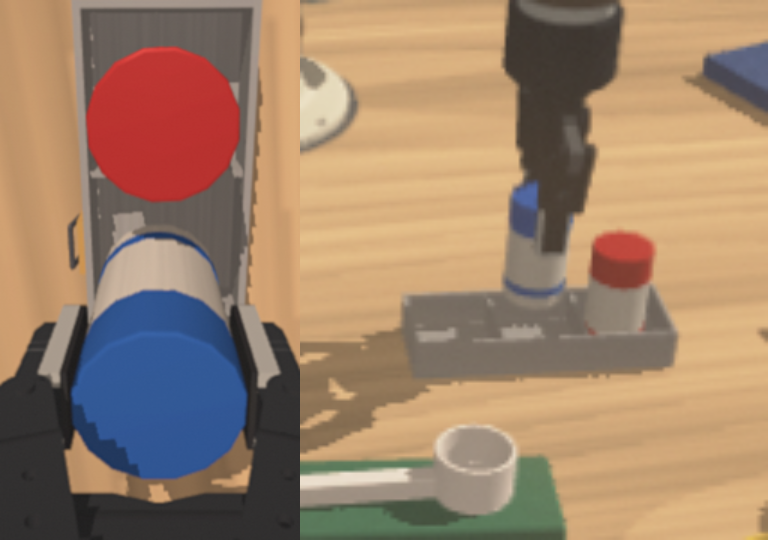

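Blue hangs upright above the middle well, behind the cross wall, with red clear beyond it. Lowering.

>>> carry_out([
  {"travel":[0,0,-0.02],"angular":[0,0,0],"grip":-0.4},
  {"travel":[0,0,-0.05],"angular":[0,0,0],"grip":-0.4},
  {"travel":[0,0,-0.08],"angular":[0,0,0],"grip":-0.4},
  {"travel":[0,0,-0.11],"angular":[0,0,0],"grip":-0.4},
  {"travel":[0,0,-0.13],"angular":[0,0,0],"grip":-0.4},
  {"travel":[0,0,-0.142],"angular":[0,0,0],"grip":-0.4},
  {"travel":[0,0,-0.147],"angular":[0,0,0],"grip":-0.4},
  {"travel":[0,0,-0.147],"angular":[0,0,0],"grip":-0.4},
])

```text
time: 11.77
ee_pos: [0.4561, 0.162, 0.0584]
tcp_rot: [-180.0, -0.0, 83.9]
wrist_force: [-2.6, -0.5, 3.3]
opening: 0.0431
grasp_force: 36.4
```

>>> carry_out([
  {"travel":[0,0,-0.001],"angular":[0,0,0],"grip":-0.4},
  {"travel":[0,0,0],"angular":[0,0,0],"grip":0.1},
  {"travel":[0,0,0],"angular":[0,0,0],"grip":0.4},
  {"travel":[0,0,0],"angular":[0,0,0],"grip":0.7},
  {"travel":[0,0,0.02],"angular":[0,0,0],"grip":1},
  {"travel":[0,0,0.1],"angular":[0,0,0],"grip":1},
  {"travel":[0,0,0.2],"angular":[0,0,0],"grip":1},
  {"travel":[0,0,0.33],"angular":[0,0,0],"grip":1},
])

```text
time: 12.43
ee_pos: [0.4551, 0.1616, 0.1567]
tcp_rot: [-179.8, 0.1, 83.9]
wrist_force: [1.7, 0.6, -0.3]
opening: 0.0853
grasp_force: 0.0
```

>>> carry_out([
  {"travel":[0.02,-0.12,0.02],"angular":[0,0,0],"grip":1},
  {"travel":[0.04,-0.25,0.02],"angular":[0,0,0],"grip":1},
  {"travel":[0.06,-0.38,0.02],"angular":[0,0,0],"grip":1},
  {"travel":[0.082,-0.51,0.02],"angular":[0,0,0],"grip":1},
  {"travel":[0.082,-0.64,0.02],"angular":[0,0,0],"grip":1},
  {"travel":[0.082,-0.76,0.02],"angular":[0,0,0],"grip":1},
  {"travel":[0.082,-0.818,0],"angular":[0,0,0],"grip":1},
  {"travel":[0.082,-0.818,0],"angular":[0,0,0],"grip":1},
])

```text
time: 13.1
ee_pos: [0.4805, -0.0866, 0.1566]
tcp_rot: [-180.0, 0.0, 83.6]
wrist_force: [-1.1, 1.0, -1.0]
opening: 0.0852
grasp_force: 0.0
```

>>> carry_out([
  {"travel":[0,0,-0.1],"angular":[0,0,0],"grip":1},
  {"travel":[0,0,-0.2],"angular":[0,0,0],"grip":1},
  {"travel":[0,0,-0.29],"angular":[0,0,0],"grip":1},
  {"travel":[0,0,-0.313],"angular":[0,0,0],"grip":1},
  {"travel":[0,0,-0.313],"angular":[0,0,0],"grip":0.7},
  {"travel":[0,0,-0.313],"angular":[0,0,0],"grip":0.4},
  {"travel":[0,0,-0.313],"angular":[0,0,0],"grip":0.1},
  {"travel":[0,0,-0.313],"angular":[0,0,0],"grip":-0.2},
])

```text
time: 13.77
ee_pos: [0.482, -0.0834, 0.0653]
tcp_rot: [179.8, 0.0, 83.9]
wrist_force: [-0.5, -0.3, 3.8]
opening: 0.0432
grasp_force: 34.9
```

>>> carry_out([
  {"travel":[0,0,0],"angular":[0,0,0],"grip":-0.4},
  {"travel":[0,0,0],"angular":[0,0,0],"grip":-0.4},
  {"travel":[0,0,0],"angular":[0,0,0],"grip":-0.4},
  {"travel":[0,0,0.07],"angular":[0,0,0],"grip":-0.4},
  {"travel":[0,0,0.17],"angular":[0,0,0],"grip":-0.4},
  {"travel":[0,0,0.27],"angular":[0,0,0],"grip":-0.4},
  {"travel":[0,0,0.37],"angular":[0,0,0],"grip":-0.4},
  {"travel":[0,0,0.37],"angular":[0,0,0],"grip":-0.4},
])

```text
time: 14.43
ee_pos: [0.483, -0.0837, 0.1811]
tcp_rot: [179.5, 0.0, 83.9]
wrist_force: [0.9, 0.8, -0.2]
opening: 0.043
grasp_force: 36.3
```

>>> carry_out([
  {"travel":[-0.02,0.1,0],"angular":[0,0,0],"grip":-0.4},
  {"travel":[-0.05,0.22,0],"angular":[0,0,0],"grip":-0.4},
  {"travel":[-0.08,0.35,0],"angular":[0,0,0],"grip":-0.4},
  {"travel":[-0.104,0.47,0],"angular":[0,0,0],"grip":-0.4},
  {"travel":[-0.104,0.57,-0.06],"angular":[0,0,0],"grip":-0.4},
  {"travel":[-0.104,0.609,-0.14],"angular":[0,0,0],"grip":-0.4},
  {"travel":[-0.104,0.609,-0.24],"angular":[0,0,0],"grip":-0.4},
  {"travel":[-0.104,0.609,-0.24],"angular":[0,0,0],"grip":-0.4},
])

```text
time: 15.1
ee_pos: [0.4471, 0.0998, 0.0975]
tcp_rot: [-179.6, 0.1, 84.0]
wrist_force: [-2.0, -0.4, -3.5]
opening: 0.0432
grasp_force: 36.3
```

```bash
python3 - <<'E'
from h import *
print(monitor.get_obs()['ee_pos'],monitor.get_obs()['tcp_rot'])
w=shot('wrist')[0]; s=shot('scene')[0]
cv2.imwrite('pics/c7.png',np.hstack([cv2.resize(w[60:420,180:380],None,fx=1.5,fy=1.5),cv2.resize(s[80:230,270:400],(468,540))])[...,::-1])
E
```

```text
[0.4471221  0.09976216 0.09752806] [-1.79646824e+02  1.20047652e-01  8.39892666e+01]
```

View pics/c7.png

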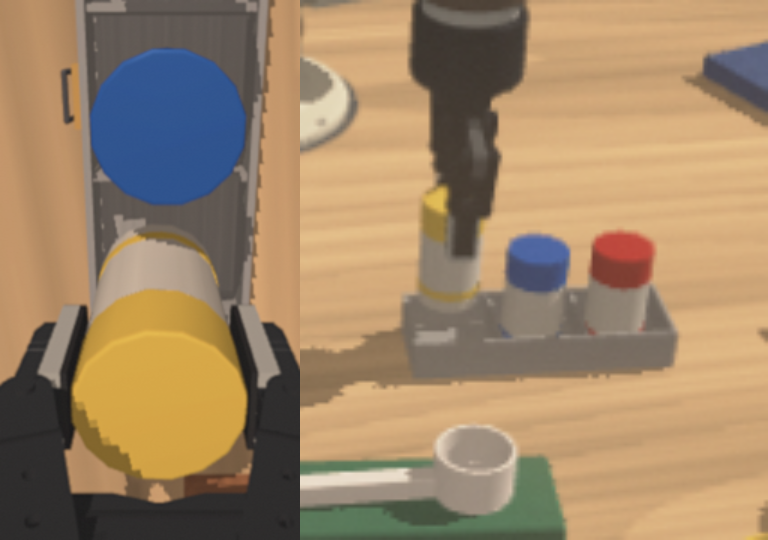

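Yellow hangs upright over the right-hand well; blue and red stand well. Lowering.

>>> carry_out([
  {"travel":[0,0,-0.02],"angular":[0,0,0],"grip":-0.4},
  {"travel":[0,0,-0.05],"angular":[0,0,0],"grip":-0.4},
  {"travel":[0,0,-0.08],"angular":[0,0,0],"grip":-0.4},
  {"travel":[0,0,-0.11],"angular":[0,0,0],"grip":-0.4},
  {"travel":[0,0,-0.13],"angular":[0,0,0],"grip":-0.4},
  {"travel":[0,0,-0.142],"angular":[0,0,0],"grip":-0.4},
  {"travel":[0,0,-0.147],"angular":[0,0,0],"grip":-0.4},
  {"travel":[0,0,-0.147],"angular":[0,0,0],"grip":-0.4},
])

```text
time: 15.87
ee_pos: [0.4495, 0.0993, 0.0583]
tcp_rot: [-180.0, 0.0, 83.9]
wrist_force: [-0.0, -0.3, -1.3]
opening: 0.0431
grasp_force: 36.3
```

>>> carry_out([
  {"travel":[0,0,-0.003],"angular":[0,0,0],"grip":-0.4},
  {"travel":[0,0,-0.005],"angular":[0,0,0],"grip":-0.4},
  {"travel":[0,0,-0.005],"angular":[0,0,0],"grip":-0.4},
])

```text
time: 16.12
ee_pos: [0.4496, 0.0993, 0.0581]
tcp_rot: [180.0, -0.0, 83.9]
wrist_force: [-8.4, -1.7, 14.7]
opening: 0.0429
grasp_force: 37.9
```

>>> carry_out([
  {"travel":[0,0,0.004],"angular":[0,0,0],"grip":-0.4},
  {"travel":[0,0,0.004],"angular":[0,0,0],"grip":0.1},
  {"travel":[0,0,0.004],"angular":[0,0,0],"grip":0.4},
  {"travel":[0,0,0.004],"angular":[0,0,0],"grip":0.7},
  {"travel":[0,0,0.02],"angular":[0,0,0],"grip":1},
  {"travel":[0,0,0.1],"angular":[0,0,0],"grip":1},
  {"travel":[0,0,0.22],"angular":[0,0,0],"grip":1},
  {"travel":[0,0,0.35],"angular":[0,0,0],"grip":1},
])

```text
time: 16.78
ee_pos: [0.4486, 0.0991, 0.1618]
tcp_rot: [-179.8, 0.1, 83.9]
wrist_force: [1.9, 0.4, 0.6]
opening: 0.0854
grasp_force: 0.0
```

>>> carry_out([
  {"travel":[0.1,-0.06,0.1],"angular":[0,0,0],"grip":1},
  {"travel":[0.2,-0.12,0.2],"angular":[0,0,0],"grip":1},
  {"travel":[0.3,-0.2,0.3],"angular":[0,0,0],"grip":1},
  {"travel":[0.4,-0.28,0.35],"angular":[0,0,0],"grip":1},
  {"travel":[0.5,-0.36,0.35],"angular":[0,0,0],"grip":1},
  {"travel":[0.6,-0.43,0.35],"angular":[0,0,0],"grip":1},
  {"travel":[0.68,-0.43,0.35],"angular":[0,0,0],"grip":1},
  {"travel":[0.68,-0.43,0.35],"angular":[0,0,0],"grip":1},
])

```text
time: 17.45
ee_pos: [0.6575, -0.0317, 0.2622]
tcp_rot: [-179.8, 0.0, 83.7]
wrist_force: [0.6, 0.3, -1.3]
opening: 0.0853
grasp_force: 0.0
```

```bash
python3 - <<'E'
from h import *
print(monitor.get_obs()['ee_pos'],monitor.get_obs()['tcp_rot'])
w,K,d,W=shot('wrist','w8.png')
hsv=cv2.cvtColor(w,cv2.COLOR_RGB2HSV);S,V=hsv[...,1],hsv[...,2]
m=((S<75)&(V>150)).astype(np.uint8); m[:,:215]=0;m[:,370:]=0
cs,_=cv2.findContours(cv2.morphologyEx(m,cv2.MORPH_OPEN,np.ones((3,3))),cv2.RETR_EXTERNAL,cv2.CHAIN_APPROX_NONE)
for q in cs:
    if cv2.contourArea(q)>100: print(cv2.boundingRect(q),cv2.contourArea(q))
E
```

```text
[ 0.65748503 -0.03173809  0.26224954] [-1.79775723e+02  2.04681516e-02  8.37317542e+01]
(280, 132, 15, 104) 1282.5
(257, 57, 57, 62) 2680.0
```

View pics/w8.png

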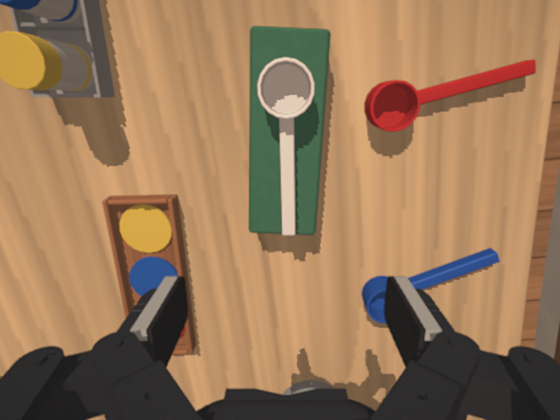

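The white scoop lies at bowl (286,88), handle running down to (289,234). Blue and red scoops are off to the side at (430,280) and (450,90).

```bash
python3 - <<'E'
from h import *
w,K,d,W=shot('wrist')
hsv=cv2.cvtColor(w,cv2.COLOR_RGB2HSV);S,V=hsv[...,1],hsv[...,2]
m=((S<75)&(V>150)); ys,xs=np.nonzero(m[136:236,270:305]); ys+=136;xs+=270
P=cast(np.c_[xs,ys],K,d,W,.061)[:,:2]
v=cv2.fitLine(P.astype(np.float32),cv2.DIST_HUBER,0,.001,.001).ravel(); print(v,np.degrees(np.arctan2(v[1],v[0])))
print('end',P[P[:,1].argmin()],cast([(288.5,235)],K,d,W,.061))
print('bowl',cast([(286,88)],K,d,W,.077))
E
```

```text
[ 0.08879997  0.99604946  0.6570224  -0.03608551] 84.90542
end [ 0.65815712 -0.09003741] [[ 0.65036651 -0.08921034  0.061     ]]
bowl [[0.6633262  0.05467911 0.077     ]]
```

>>> carry_out([
  {"travel":[0.018,0.082,-0.1],"angular":[0,0,0.035],"grip":1},
  {"travel":[0.018,0.082,-0.2],"angular":[0,0,0.035],"grip":1},
  {"travel":[0.018,0.082,-0.3],"angular":[0,0,0.035],"grip":0.8},
  {"travel":[0.018,0.082,-0.4],"angular":[0,0,0.035],"grip":0.5},
  {"travel":[0.018,0.082,-0.455],"angular":[0,0,0.035],"grip":0.2},
  {"travel":[0.018,0.082,-0.455],"angular":[0,0,0.035],"grip":0.2},
  {"travel":[0.018,0.082,-0.455],"angular":[0,0,0.035],"grip":0.2},
  {"travel":[0.018,0.082,-0.455],"angular":[0,0,0.035],"grip":0.2},
])

```text
time: 18.22
ee_pos: [0.6592, -0.0048, 0.1328]
tcp_rot: [179.8, -0.0, 84.9]
wrist_force: [1.1, -0.3, 1.0]
opening: 0.0511
grasp_force: 0.0
```

>>> carry_out([
  {"travel":[0,0,-0.08],"angular":[0,0,0],"grip":0.2},
  {"travel":[0,0,-0.16],"angular":[0,0,0],"grip":0.2},
  {"travel":[0,0,-0.2],"angular":[0,0,0],"grip":0.2},
  {"travel":[0,0,-0.22],"angular":[0,0,0],"grip":0.2},
  {"travel":[0,0,-0.22],"angular":[0,0,0],"grip":0.2},
  {"travel":[0,0,-0.22],"angular":[0,0,0],"grip":0.2},
])

```text
time: 18.72
ee_pos: [0.6596, -0.0051, 0.0656]
tcp_rot: [179.9, -0.0, 84.9]
wrist_force: [0.2, 0.2, -0.2]
opening: 0.0513
grasp_force: 0.0
```

```bash
python3 - <<'E'
from h import *
o=monitor.get_obs();print(o['ee_pos'],o['tcp_rot'],o['wrist_force'],o['opening'])
w=shot('wrist')[0]; s=shot('scene')[0]
cv2.imwrite('pics/c9.png',np.hstack([cv2.resize(w,(420,315)),cv2.resize(s[150:270,220:380],(380,315))])[...,::-1])
E
```

```text
[ 0.65956933 -0.00506523  0.06555996] [ 1.79915816e+02 -7.06265815e-03  8.48762229e+01] [ 0.23198042  0.16737909 -0.21682734] 0.051285339243414975
```

View pics/c9.png

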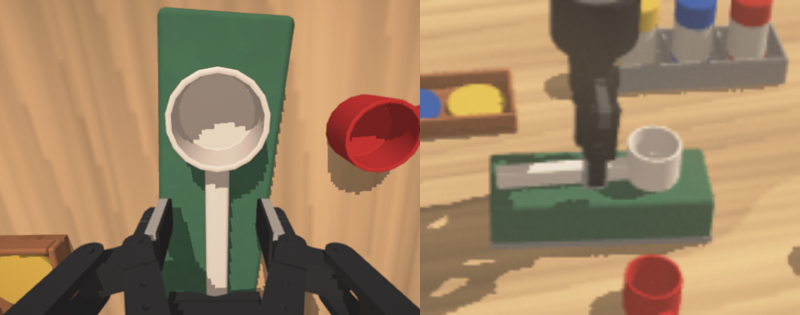

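The handle (217,230) runs between the open fingers with the bowl ahead at (217,118). Closing on it.

>>> carry_out([
  {"travel":[0,0,-0.01],"angular":[0,0,0],"grip":0},
  {"travel":[0,0,-0.01],"angular":[0,0,0],"grip":-0.2},
  {"travel":[0,0,-0.01],"angular":[0,0,0],"grip":-0.4},
  {"travel":[0,0,-0.01],"angular":[0,0,0],"grip":-0.5},
  {"travel":[0,0,-0.01],"angular":[0,0,0],"grip":-0.6},
  {"travel":[0,0,-0.01],"angular":[0,0,0],"grip":-0.8},
  {"travel":[0,0,-0.01],"angular":[0,0,0],"grip":-1},
  {"travel":[0,0,-0.01],"angular":[0,0,0],"grip":-1},
])

```text
time: 19.48
ee_pos: [0.6592, -0.0051, 0.0614]
tcp_rot: [180.0, -0.0, 84.9]
wrist_force: [-0.4, 0.7, 2.4]
opening: 0.0127
grasp_force: 35.3
```

>>> carry_out([
  {"travel":[0,0,0],"angular":[0,0,0],"grip":-1},
  {"travel":[0,0,0],"angular":[0,0,0],"grip":-1},
  {"travel":[0,0,0],"angular":[0,0,0],"grip":-1},
  {"travel":[0,0,0.04],"angular":[0,0,0],"grip":-1},
  {"travel":[0,0,0.12],"angular":[0,0,0],"grip":-1},
  {"travel":[0,0,0.22],"angular":[0,0,0],"grip":-1},
  {"travel":[0,0,0.32],"angular":[0,0,0],"grip":-1},
  {"travel":[0,0,0.36],"angular":[0,0,0],"grip":-1},
])

```text
time: 20.15
ee_pos: [0.6598, -0.0051, 0.1742]
tcp_rot: [179.7, -0.0, 84.9]
wrist_force: [1.7, 1.2, 0.0]
opening: 0.0131
grasp_force: 35.0
```

```bash
python3 - <<'E'
from h import *
o=monitor.get_obs();print(o['ee_pos'],o['tcp_rot'],o['wrist_force'],o['opening'])
w=shot('wrist')[0]; s=shot('scene')[0]
cv2.imwrite('pics/c10.png',np.hstack([cv2.resize(w,(420,315)),cv2.resize(s[120:270,220:400],(378,315))])[...,::-1])
# lids seen from the top camera
im,K,d,W=shot('top')
hsv=cv2.cvtColor(im,cv2.COLOR_RGB2HSV);H,S,V=[hsv[...,i].astype(int) for i in range(3)]
for n,m in dict(yellow=(H>18)&(H<36)&(S>190),blue=(H>95)&(H<130)&(S>120),red=((H<6)|(H>174))&(S>180)).items():
    m=m.astype(np.uint8); k=np.zeros_like(m); k[255:318,150:275]=m[255:318,150:275]
    cs,_=cv2.findContours(k,cv2.RETR_EXTERNAL,cv2.CHAIN_APPROX_NONE)
    if cs:
        q=max(cs,key=cv2.contourArea); (u,v),r=cv2.minEnclosingCircle(q); print(n,u,v,r,cast([(u,v)],K,d,W,.083)[0])
E
```

```text
[ 0.65983141 -0.00508494  0.17423462] [ 1.79722596e+02 -2.25370992e-02  8.48748329e+01] [1.71541918 1.17795475 0.01061689] 0.013113896454340586
yellow 231.5 290.5 6.5193023681640625 [0.44997049 0.10892151 0.083     ]
blue 208.7396697998047 287.7561950683594 10.624174118041992 [0.45590372 0.15697227 0.083     ]
red 180.0 284.5 10.30786418914795 [0.46291195 0.21803545 0.083     ]
```

View pics/c10.png

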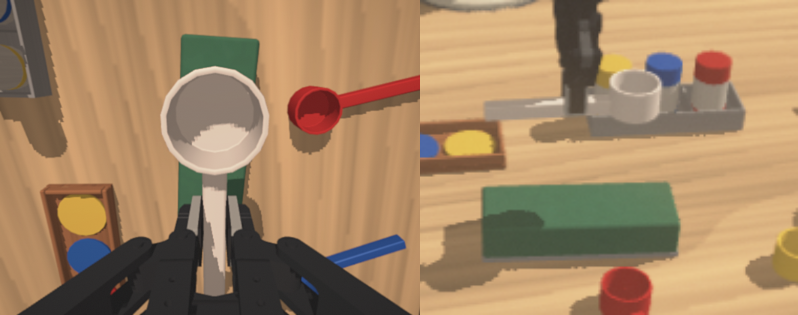

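>>> carry_out([
  {"travel":[-0.06,0.05,0],"angular":[0,0,-0.03],"grip":-1},
  {"travel":[-0.15,0.12,0],"angular":[0,0,-0.03],"grip":-1},
  {"travel":[-0.25,0.2,0],"angular":[0,0,-0.03],"grip":-1},
  {"travel":[-0.35,0.28,0],"angular":[0,0,-0.03],"grip":-1},
  {"travel":[-0.45,0.37,0],"angular":[0,0,-0.03],"grip":-1},
  {"travel":[-0.55,0.45,0],"angular":[0,0,-0.03],"grip":-1},
  {"travel":[-0.63,0.52,0],"angular":[0,0,-0.03],"grip":-1},
  {"travel":[-0.676,0.55,0],"angular":[0,0,-0.03],"grip":-1},
])

```text
time: 20.97
ee_pos: [0.453, 0.1614, 0.1671]
tcp_rot: [-179.8, 0.0, 84.1]
wrist_force: [-0.1, -0.1, -1.2]
opening: 0.0132
grasp_force: 35.0
```

>>> carry_out([
  {"travel":[0,0,-0.03],"angular":[0,0,0],"grip":-1},
  {"travel":[0,0,-0.07],"angular":[0,0,0],"grip":-1},
  {"travel":[0,0,-0.12],"angular":[0,0,0],"grip":-1},
  {"travel":[0,0,-0.16],"angular":[0,0,0],"grip":-1},
  {"travel":[0,0,-0.16],"angular":[0,0,0],"grip":-1},
  {"travel":[0,0,-0.16],"angular":[0,0,0],"grip":-1},
])

```text
time: 21.47
ee_pos: [0.4558, 0.1591, 0.1195]
tcp_rot: [-179.8, 0.1, 84.0]
wrist_force: [-0.1, 1.2, -0.0]
opening: 0.0132
grasp_force: 35.0
```

```bash
python3 - <<'E'
from h import *
o=monitor.get_obs();print(o['ee_pos'],o['tcp_rot'],o['opening'])
w=shot('wrist')[0]; s=shot('scene')[0]
cv2.imwrite('pics/c11.png',np.vstack([cv2.resize(s[120:210,270:400],None,fx=4,fy=3)[:, :520],cv2.resize(w,(520,330))])[...,::-1])
E
```

```text
[0.45583234 0.15914115 0.11945144] [-1.79845291e+02  7.93788064e-02  8.39582933e+01] 0.013239488110489871
```

View pics/c11.png

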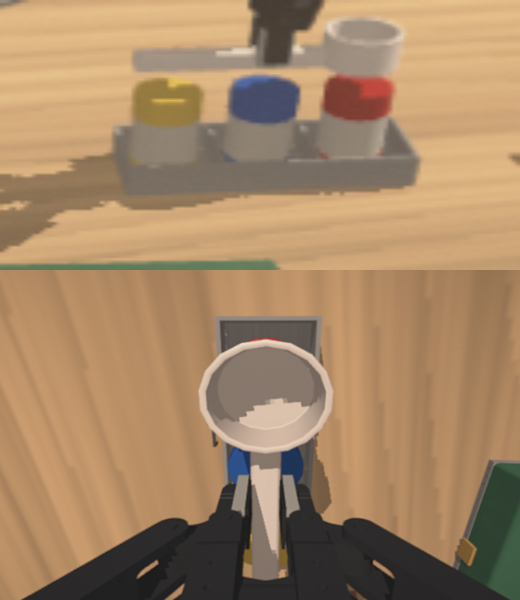

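The scoop (ends at 134 and 402 in the crop) hangs level and centred over the lids (135 to 392), allowing for its height. Setting it down.

>>> carry_out([
  {"travel":[0,0,-0.02],"angular":[0,0,0],"grip":-1},
  {"travel":[0,0,-0.04],"angular":[0,0,0],"grip":-1},
  {"travel":[0,0,-0.055],"angular":[0,0,0],"grip":-1},
  {"travel":[0,0,-0.065],"angular":[0,0,0],"grip":-1},
  {"travel":[0,0,-0.07],"angular":[0,0,0],"grip":-1},
  {"travel":[0,0,-0.07],"angular":[0,0,0],"grip":-1},
  {"travel":[0,0,-0.07],"angular":[0,0,0],"grip":-1},
  {"travel":[0,0,-0.07],"angular":[0,0,0],"grip":-1},
])

```text
time: 22.23
ee_pos: [0.4564, 0.16, 0.1003]
tcp_rot: [180.0, -0.0, 84.0]
wrist_force: [-0.3, 0.3, -0.7]
opening: 0.0124
grasp_force: 35.0
```

>>> carry_out([
  {"travel":[0,0,-0.003],"angular":[0,0,0],"grip":-1},
  {"travel":[0,0,-0.003],"angular":[0,0,0],"grip":-1},
  {"travel":[0,0,-0.003],"angular":[0,0,0],"grip":-1},
])

```text
time: 22.48
ee_pos: [0.4563, 0.16, 0.0993]
tcp_rot: [180.0, -0.0, 84.0]
wrist_force: [0.6, 0.3, -0.4]
opening: 0.0129
grasp_force: 35.1
```

>>> carry_out([
  {"travel":[0,0,-0.003],"angular":[0,0,0],"grip":-1},
  {"travel":[0,0,-0.003],"angular":[0,0,0],"grip":-1},
  {"travel":[0,0,-0.003],"angular":[0,0,0],"grip":-1},
])

```text
time: 22.73
ee_pos: [0.4564, 0.1599, 0.0993]
tcp_rot: [179.9, -0.0, 84.0]
wrist_force: [-1.7, -0.3, 7.9]
opening: 0.0132
grasp_force: 35.9
```

>>> carry_out([
  {"travel":[0,0,0.002],"angular":[0,0,0],"grip":-1},
  {"travel":[0,0,0.002],"angular":[0,0,0],"grip":-0.6},
  {"travel":[0,0,0.002],"angular":[0,0,0],"grip":-0.4},
  {"travel":[0,0,0.002],"angular":[0,0,0],"grip":-0.2},
  {"travel":[0,0,0.002],"angular":[0,0,0],"grip":0},
  {"travel":[0,0,0.002],"angular":[0,0,0],"grip":0.2},
  {"travel":[0,0,0.01],"angular":[0,0,0],"grip":0.2},
  {"travel":[0,0,0.03],"angular":[0,0,0],"grip":0.2},
])

```text
time: 23.4
ee_pos: [0.4558, 0.1598, 0.1069]
tcp_rot: [-179.9, 0.0, 84.0]
wrist_force: [-0.2, 0.0, -0.5]
opening: 0.0508
grasp_force: 0.0
```

>>> carry_out([
  {"travel":[0,0,0.1],"angular":[0,0,0],"grip":0.2},
  {"travel":[0,0,0.2],"angular":[0,0,0],"grip":0.2},
  {"travel":[0,0,0.3],"angular":[0,0,0],"grip":0.2},
  {"travel":[0,0,0.4],"angular":[0,0,0],"grip":0.2},
  {"travel":[0,-0.1,0.4],"angular":[0,0,0],"grip":0.2},
  {"travel":[0,-0.2,0.4],"angular":[0,0,0],"grip":0.2},
  {"travel":[0,-0.3,0.4],"angular":[0,0,0],"grip":0.2},
  {"travel":[0,-0.3,0.4],"angular":[0,0,0],"grip":0.2},
])

```text
time: 24.07
ee_pos: [0.4562, 0.0665, 0.2283]
tcp_rot: [179.9, 0.1, 83.9]
wrist_force: [-0.2, 0.4, 0.2]
opening: 0.0513
grasp_force: 0.0
```

```bash
python3 - <<'E'
from h import *
w=shot('wrist')[0]; s=shot('scene')[0]
cv2.imwrite('pics/c12.png',np.hstack([cv2.resize(s[120:210,270:400],(420,300)),cv2.resize(w,(380,300))])[...,::-1])
E
```

```text
(no output)
```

View pics/c12.png

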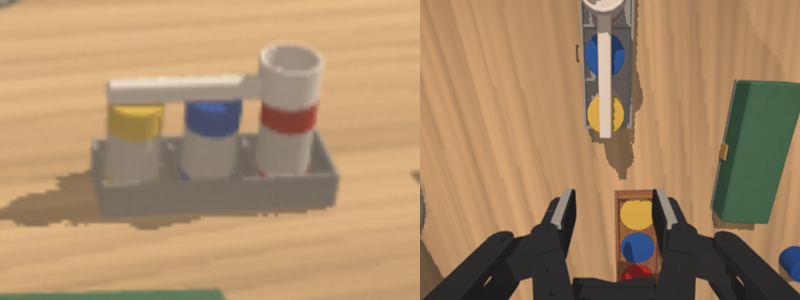

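The scoop lies flat on all three lids, mouth up. It spans crop columns 108–322 against lids at 108–318, so it is centred. Handing in.

```bash
python3 -c "
from h import *
print(ticket.job_done())"
```

```text
the job is handed in; nothing more can be done
None
```

The job is handed in: red is in the left-hand well, blue in the middle and yellow in the right-hand one, with the white scoop resting flat, mouth up and centred on the three lids, at about 24 s on the robot's clock; I sent no move near the mug or cafetiere but did not check them in a last picture.

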